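# Dock the code reader and present the red-capped sample to it

## Robot

A 6-joint arm with a two-finger parallel gripper is mounted at the origin on a cart in front of the work surface, level with it; the furniture and walls round the work are solid. World frame = base frame: x ahead of the robot, y to its left, z up, the work surface at z = 0. Lengths are in m, angles in rad, forces in N, time in s.
With the tool pointing down it reaches from about 0.425 to 0.95 m from the base axis. Payload 3.5 kg.
Tool frame: the origin (TCP) lies midway between the tips of the shut fingers; the grasp point (between the pads) lies ctrl.grip_point_offset behind it (ctrl.grip_point_offset is the distance from the TCP to the grasp point, in m); z points along the fingers, y is the direction in which the jaws open and shut (so a half turn about z gives the same grasp; the last joint's range is limited). The gripper opens to 85 mm and grips with 20 to 120 N. Pads are 22 mm wide; open, the fingers measure 114 mm over their backs; the gripper's body (76 mm by 85 mm) begins 54 mm behind the grasp point. The pads swing forward as they close: fully open they stand 13 mm farther back than shut.
Start: joints at [1.013, 0.286, 1.577, -0, 1.279, -0.15], TCP at [0.268, 0.62, 0.231] pointing down, gripper open.
Joint ranges: [-2.77, 2.77], [-0.9, 2.22], [0.21, 2.48], [-1.53, 4.67], [0.24, 2.81], [-2.84, 2.84]. Speed limits (rad/s): [2.79, 2.79, 3.14, 3.14, 3.14, 3.14].

## Interface

Orientations are given as a unit quaternion [x, y, z, w].
In Python, from bench import sense, optics, workorder, spotter, ctrl gives the robot as it stands.
- The arm moves only by the shell command python3 -m pendant 'ROWS'. ROWS is a JSON object of lists of equal length, an entry for each row: "dp": the shift along the world's x, y, z each as a share of 0.04 m, from -1 to 1, a list of three; "twist": the turn about the world's z as a share of 0.1 rad, from -1 to 1; "jaw": the gripper's target within -1 to 1 (fully open at 1, half-way at 0, shut at -1). A call has 1 to 12 rows; each row shifts and turns the commanded pose from where the row before left it; what a row does not reach is not made up. A row lasts 1/12 s, in which the tool goes at most 41.7 mm and 7.16 degrees, less where a joint would pass 70% of its speed; a pose out of reach is approached as far as the arm can. A call with a number of a shift or a turn outside -1 to 1 is refused whole. A call with a gripper value outside its range is refused whole. The fingers move at their own pace and stop on an object; the grip force is fixed at half the most. Time passes only in rows, so rows that do not move let the fingers close. It gives the time, the measured TCP pose, the force and the opening at its end, in the units of the state.
- sense(): the state, without advancing time (a new reading comes with each control period).
- optics.camera(name): name is "scene" or "top" or "wrist"; returns (picture, depth): 420x560x3 uint8, red, green, blue; 420x560 float32, m along the optical axis (not along the pixel's ray), 0 where there is no reading.
- optics.get_calibration(name): a dict with "mtx" (3x3 intrinsics, pixels), "R" (3x3) and "t" (3): a world point X has camera coordinates R X + t; the wrist camera has in their place "hand_eye" (4x4, takes a point from camera to tool coordinates, whose origin is the TCP and whose axes are the flange's). Camera axes: x right, y down, z forward; pixel columns grow to the right and rows downward; lengths in m; the calibration is good to about 2 mm. A picture is of the moment at which its call begins: read the wrist's pose just before it. get_calibration takes no time and is no camera call.
- workorder.close_job(): hands the job in, once; it reports no verdict.
Trained networks look in the newest picture that a camera, given by its name, has taken for a name from the list of things; names that differ only in an ending like _2 or _b are one class to them, and where a whole thing is asked for, a point or a joint stands for the part that bears it (a point fixed in the world has none). Each returns a list of dicts, best first, with "confidence" (0 to 1); they miss things now and then, are a little off and sometimes report something else, mostly with a low value. They report only what shows in the picture. A call takes as long as a camera call. They do not tell look-alikes from the thing itself.
- spotter.spot_in(thing, camera): "at" ([row, column] as shares, 0 to 1, of the picture: columns of its width, rows of its height, amid what is visible of it).
- spotter.cut_out(thing, camera): "mask" (420x560 bool, what is visible of it) and "at" ([row, column] as shares, 0 to 1, of the picture: columns of its width, rows of its height, amid what is visible of it).
- spotter.pinpoint(thing, camera): "at" ([row, column] as shares, 0 to 1, of the picture: columns of its width, rows of its height: a listed point, or the origin of a listed thing).
The state is a dict: "time_s": time; "joints": joint angles; "joint_velocities": joint speeds; "effort": joint torques, N m; "position": TCP position; "orientation": TCP orientation; "ft_force": force on the tool from outside, world axes, zero at the start; "moment": the same for the moment, N m; "opening": finger opening in m.
Only numpy, scipy, OpenCV 4.12 (cv2) and the standard library are available. Lean on these libraries where they do the work, as an engineer would, in place of code of your own. Each camera call takes 0.05 s, during which the arm holds its last target.

## Task

Get the red-capped sample tube read: first seat the loose grey code reader flat and square in the pocket of the white docking plate, window up, and let go of it. Then draw the red-capped tube up out of the foam rack, turn it over until it lies about level, and hold it with the middle of its label about 10 cm above the middle of the reader's top. Finish still holding the tube there, steady, in the gripper; leave the reader seated, and the purple-capped tubes and the water bottle undisturbed.

Things in the scene. Friction and masses are not known exactly. Their poses are not given: they have to be found in the camera images.
- reader: Loose cordless code reader: a mid-grey flat-bottomed block 68 (its x) x 46 (its y) x 36 mm high, about 0.18 kg, with a pale glass window in a black frame in its top; it starts lying window up on the desk. Origin: centre of its underside; z up through the window. Grasp it across its 46 mm width; either way round fits the pocket.
- reader_window (a point): Middle of the reader's top face, 36 mm above the centre of its underside (42 mm above the desk once seated).
- dock: White docking plate fixed to the desk, 104 (x) x 80 (y) x 16 mm high, with a rectangular pocket 72 (x) x 50 (y) mm in the middle, 10 mm deep with a flat floor 6 mm above the desk and a slightly chamfered mouth. Origin: centre of its underside, under the middle of the pocket; x along the pocket's long side, z up. A seated reader stands 26 mm out of the plate.
- rack: White foam tube rack fixed to the desk, 105 x 105 x 34 mm, 4 x 4 holes about 21 mm wide with their floor 7 mm above the desk. Origin: centre of its underside, z up. The three tubes stand in three of its corner holes (hole centres 36.5 mm from the middle in its x and y), which tube in which varies.
- tube_red: Loose sample tube with a red screw cap, standing upright in the rack: 98 mm long, body 18 mm in diameter, cap 24 mm in diameter over the top 17 mm, 17 g, closed. Origin: centre of its bottom end; z along the tube towards the cap. It stands loosely in its hole, free to be lifted straight up; its top is 105 mm above the desk.
- tube_label (a point): Middle of the red-capped tube's label, on the tube's axis 45 mm from its bottom end.
- tube_purple_a: Purple-capped sample tube of the same size, standing in the rack; to be left there. Origin: centre of its bottom end, z towards the cap.
- tube_purple_b: Another purple-capped sample tube of the same size, standing in the rack; to be left there. Origin: centre of its bottom end, z towards the cap.
- water_bottle_b: Clear water bottle with a blue label, 67 mm in diameter, 228 mm high, standing loose at the right side of the desk; to be left alone. Origin: centre of its underside.
There are look-alikes about, which are no part of the job. Of the things like the reader, leave any that is pink or yellow; of the rest the larger one is meant.

How it is judged:
By the outcome, as a careful person would: the job done as asked, in the order asked, and still so for the second after the job is handed in, while the arm keeps its last pose, push and grip.
It also fails if it takes over 48 s, if anything falls off the work surface, if the arm or the gripper's body presses on something with over 40 N, if the wrist force passes 120 N, or if a joint passes its speed limit or range.

## Working session

There is one attempt and no reset: what is moved stays moved. The work goes in short steps, Python scripts to look and compute and a shell command to move; the robot and the scene stay as the last step left them, time stands still between calls to the robot, and variables do not carry over. Pictures are saved under pics/ and viewed, and the job is handed in when it is done.

```bash
mkdir -p pics; ls -la; cat > h.py <<'E'
from bench import sense, optics, workorder, spotter, ctrl
import numpy as np, cv2
def save(n,p): cv2.imwrite('pics/'+n+'.png',cv2.cvtColor(p,cv2.COLOR_RGB2BGR))
def world(cam,r,c,d,pose=None):
    k=optics.get_calibration(cam); K=k['mtx']
    X=np.array([(c-K[0][2])/K[0][0]*d,(r-K[1][2])/K[1][1]*d,d])
    if 'R' in k: return np.array(k['R']).T@(X-np.array(k['t']))
    from scipy.spatial.transform import Rotation as Ro
    H=np.array(k['hand_eye']); T=H[:3,:3]@X+H[:3,3]
    return Ro.from_quat(pose['orientation']).as_matrix()@T+np.array(pose['position'])
def cloud(cam,dep,pose=None):
    k=optics.get_calibration(cam); K=np.array(k['mtx'])
    v,u=np.mgrid[0:420,0:560]
    X=np.stack([(u-K[0,2])/K[0,0]*dep,(v-K[1,2])/K[1,1]*dep,dep],-1)
    if 'R' in k: W=(X-np.array(k['t']))@np.array(k['R'])
    else:
        from scipy.spatial.transform import Rotation as Ro
        H=np.array(k['hand_eye']); T=X@H[:3,:3].T+H[:3,3]
        W=T@Ro.from_quat(pose['orientation']).as_matrix().T+np.array(pose['position'])
    W[dep==0]=np.nan
    return W
E
python3 - <<'E'
from h import *
print(sense()); print(ctrl, [a for a in dir(ctrl) if a[0]!='_'], ctrl.grip_point_offset)
for n in ['scene','top']:
    p,d=optics.camera(n); save(n+'0',p); np.save(n+'_d0.npy',d)
    for t in ['reader','dock','rack','tube_red','tube_purple_a','water_bottle_b']:
        for q in spotter.pinpoint(t,n): print(n,t,round(q['confidence'],2),np.round(np.array(q['at'])*[420,560],1))
print(sense()['time_s'])
E
```

```text
total 12
drwxr-xr-x  3 agent agent 4096 Dec  6 08:55 .
drwxr-xr-x 23 root  root  4096 Dec  6 08:55 ..
drwxr-xr-x  2 agent agent 4096 Dec  6 08:55 pics
{'time_s': 0.0, 'joints': array([ 1.01295385e+00,  2.87197393e-01,  1.57821888e+00,  2.01186902e-05,
        1.27862090e+00, -1.49988172e-01]), 'joint_velocities': array([-2.77353862e-05, -7.71190376e-04,  2.26257911e-04, -4.55386996e-04,
       -2.33767659e-04, -7.82000040e-04]), 'effort': array([ 1.47620362e-04, -4.05985951e+01, -2.92621887e+01, -1.18879220e-04,
        5.95646459e-03, -2.82395440e-07]), 'position': array([0.26732953, 0.61906608, 0.22990337]), 'orientation': array([ 2.02519358e-01,  9.79277497e-01, -1.14316624e-03, -4.32633512e-04]), 'ft_force': array([-0.30351033, -0.79520611, -0.3144118 ]), 'moment': array([ 0.02197666,  0.019006  , -0.03481439]), 'opening': 0.08536467116441514}
<Robot object at 0x7f1594dabb60> ['IKError', 'grip_point_offset'] 0.0187
scene reader 0.97 [284.6 332.8]
scene reader 0.87 [339.2 236.5]
scene reader 0.78 [318.6 293. ]
scene reader 0.6 [268.9 287.5]
scene dock 0.97 [237.7 274.7]
scene rack 0.94 [171.7 266.4]
scene tube_red 0.62 [181.1 262.6]
scene tube_purple_a 0.7 [169.9 280.1]
scene water_bottle_b 0.83 [387.6 331.3]
top reader 0.8 [293.1 340.3]
top reader 0.72 [230.4 299.1]
top reader 0.71 [202.4 330.6]
top reader 0.63 [248.3 341.7]
top rack 0.64 [177.9 145. ]
top tube_red 0.71 [188.9 160.4]
top tube_purple_a 0.71 [167.5 127. ]
top tube_purple_a 0.6 [161.9 151.5]
top water_bottle_b 0.88 [247.  401.4]
0.7
```

View pics/scene0.png

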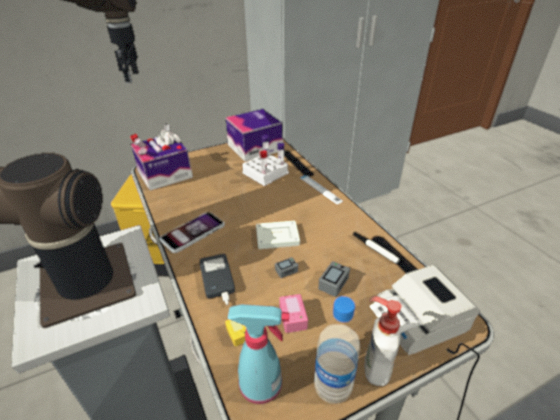

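View pics/top0.png

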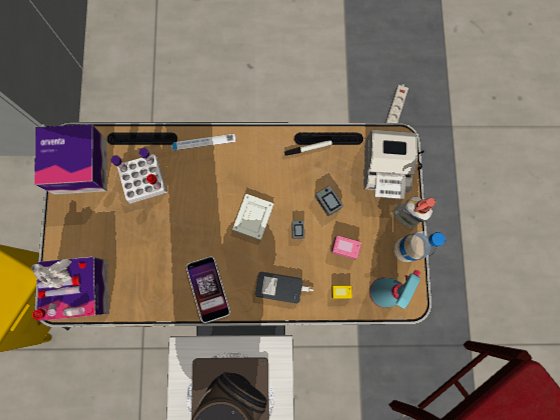

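```bash
python3 - <<'E'
from h import *
p=cv2.imread('pics/top0.png'); d=np.load('top_d0.npy'); W=cloud('top',d)
np.save('W0.npy',W)
for n,(c,r) in dict(reader=(328,200),small=(298,230),dock=(254,214),rack=(143,178),red=(152,180),pa=(116,160),pb=(144,154),bottle=(405,246),desk=(200,200)).items(): print(n,np.round(W[r,c],3))
for n,cr in dict(reader=(328,200),small=(298,230),dock=(254,214),rack=(140,178)).items():
    c,r=cr; h=28 if n in('rack','dock') else 18
    crop=cv2.resize(p[r-h:r+h,c-h:c+h],(392,392),interpolation=cv2.INTER_NEAREST); cv2.imwrite(f'pics/c_{n}.png',crop)
a=[cv2.imread(f'pics/c_{n}.png') for n in('reader','dock')]
cv2.imwrite('pics/cc.png',np.hstack(a)); 
cv2.imwrite('pics/cr.png',a and cv2.imread('pics/c_rack.png'))
E
```

```text
reader [ 0.5   -0.258  0.038]
small [ 0.422 -0.178  0.024]
dock [ 0.468 -0.062  0.007]
rack [0.564 0.235 0.024]
red [0.537 0.192 0.102]
pa [0.588 0.283 0.106]
pb [0.604 0.214 0.106]
bottle [ 0.368 -0.433  0.105]
desk [ 0.51   0.086 -0.006]
```

View pics/cc.png

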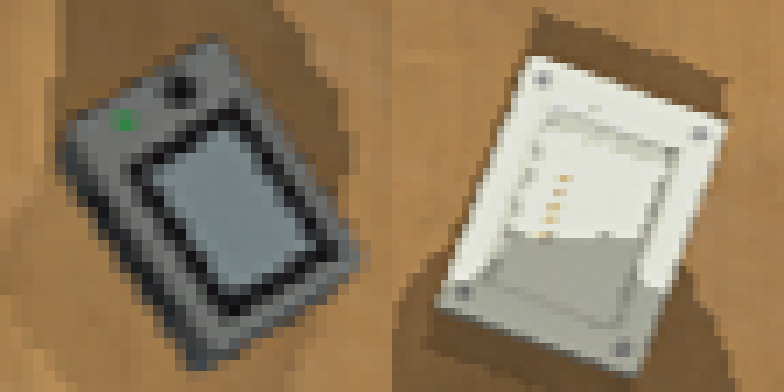

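View pics/cr.png

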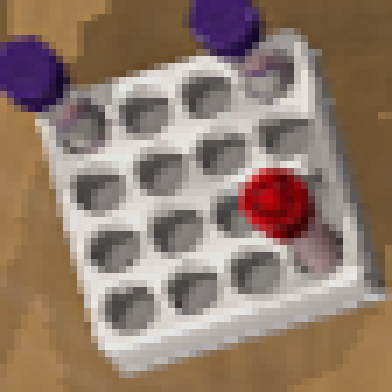

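```bash
python3 - <<'E'
from h import *
W=np.load('W0.npy'); p=cv2.cvtColor(cv2.imread('pics/top0.png'),cv2.COLOR_BGR2RGB)
def rect(n,c,r,h,zlo,zhi):
    s=np.s_[r-h:r+h,c-h:c+h]; P=W[s].reshape(-1,3); P=P[(P[:,2]>zlo)&(P[:,2]<zhi)]
    (cx,cy),(a,b),th=cv2.minAreaRect((P[:,:2]*1000).astype(np.float32))
    if a<b: a,b,th=b,a,th+90
    print(n,len(P),'c',round(cx,1),round(cy,1),'size',round(a,1),round(b,1),'long axis deg',round(((th+90)%180)-90,1),'medz',np.round(np.median(P[:,2]),4),'z95',np.percentile(P[:,2],95))
P=W[190:215,190:235].reshape(-1,3); print('desk z',np.nanmedian(P[:,2]))
rect('reader',328,200,18,.025,.05)
rect('dock',254,214,28,.006,.03)
rect('dock rim',254,214,28,.011,.03)
rect('rack',140,178,28,.02,.05)
hsv=cv2.cvtColor(p,cv2.COLOR_RGB2HSV)
for nm,(c,r) in dict(red=(152,180),pa=(116,160),pb=(144,154)).items():
    P=W[r-7:r+8,c-7:c+8].reshape(-1,3); P=P[P[:,2]>.095]; print(nm,len(P),P.mean(0).round(4),((P.min(0)+P.max(0))/2).round(4))
s=sense(); q=s['orientation']; print(s['position'], np.degrees(2*np.arctan2(q[1],q[0]))-90)
E
```

```text
desk z 0.00037166202830456847
reader 448 c 502.4 -260.7 size 67.8 47.3 long axis deg 32.0 medz 0.0358 z95 0.039402143364895954
dock 988 c 471.5 -60.5 size 148.4 144.3 long axis deg 89.3 medz 0.0148 z95 0.019611309448590377
dock rim 670 c 461.5 -57.7 size 105.1 80.2 long axis deg -20.0 medz 0.0162 z95 0.020081383929534423
rack 988 c 564.9 240.6 size 107.4 105.3 long axis deg 17.4 medz 0.0332 z95 0.03843567573064982
red 82 [0.5411 0.1954 0.1033] [0.5419 0.1954 0.1026]
pa 84 [0.5894 0.2854 0.1038] [0.5905 0.2867 0.1023]
pb 77 [0.6089 0.2159 0.1041] [0.6094 0.2164 0.1026]
[0.26766551 0.61965337 0.23135168] 66.63452506274919
```

```bash
python3 -m pendant '{"dp":[[0.45,-0.85,0],[0.45,-0.85,0],[0.45,-0.85,0],[0.45,-0.85,0],[0.45,-0.85,0],[0.45,-0.85,0],[0.45,-0.85,0],[0.45,-0.85,0],[0.45,-0.85,0],[0.45,-0.85,0],[0.45,-0.85,0],[0.45,-0.85,0]],"twist":[-0.9,-0.9,-0.9,-0.9,-0.9,-0.9,-0.9,-0.9,-0.9,-0.9,-0.9,-0.9],"jaw":[1,1,1,1,1,1,1,1,1,1,1,1]}'
python3 -m pendant '{"dp":[[0,-0.95,0],[0,-0.95,0],[0,-0.95,0],[0,-0.95,0],[0,-0.95,0],[0,-0.95,0],[0,-0.95,0],[0,-0.95,0],[0,-0.95,0],[0,-0.95,0],[0,-0.9,0],[0,0,0]],"twist":[-1,-1,-1,-1,-1,-1,-1,-1,-1,-1,-0.9,0],"jaw":[1,1,1,1,1,1,1,1,1,1,1,1]}'
python3 - <<'E'
from h import *
s=sense(); q=s['orientation']; print(s['time_s'],s['position'], np.degrees(2*np.arctan2(q[1],q[0])),s['joints'])
E
```

```text
time_s: 1.7
position: [0.4843, 0.2099, 0.2317]
orientation: [0.679, 0.734, 0.0, 0.0]
ft_force: [0.6, -0.2, 0.1]
opening: 0.0853
time_s: 2.7
position: [0.4834, -0.21, 0.2318]
orientation: [0.962, 0.274, -0.0, 0.002]
ft_force: [0.5, -0.2, 0.5]
opening: 0.0853
2.7 [ 0.48344773 -0.20995635  0.23181598] 31.822116532984225 [-0.60131873 -0.0437187   1.93846323 -0.00223135  1.24435623  0.41478979]
```

```bash
cat >> h.py <<'E'
def rectW(W,c,rad,zlo,zhi,n=''):
    P=W.reshape(-1,3); P=P[np.isfinite(P[:,0])]
    P=P[(P[:,2]>zlo)&(P[:,2]<zhi)&(np.hypot(P[:,0]-c[0],P[:,1]-c[1])<rad)]
    (cx,cy),(a,b),th=cv2.minAreaRect((P[:,:2]*1000).astype(np.float32))
    if a<b: a,b,th=b,a,th+90
    print(n,len(P),'c',round(cx,1),round(cy,1),'size',round(a,1),round(b,1),'axis',round(((th+90)%180)-90,1),'medz',np.round(np.median(P[:,2]),4))
    return P
def st():
    s=sense(); q=s['orientation']; print('t',round(s['time_s'],2),s['position'].round(4),'yaw',round(float(np.degrees(2*np.arctan2(q[1],q[0]))),2),'F',s['ft_force'].round(1),'op',round(s['opening'],4),'j6',round(s['joints'][5],2)); return s
E
python3 - <<'E'
from h import *
s=st(); p,d=optics.camera('wrist'); save('w1',p); W=cloud('wrist',d,s)
rectW(W,(.502,-.261),.055,.028,.05,'reader')
rectW(W,(.4615,-.058),.075,.011,.03,'dock')
E
```

```text
t 2.7 [ 0.4834 -0.21    0.2318] yaw 31.82 F [ 0.5 -0.2  0.5] op 0.0853 j6 0.41
reader 2993 c 503.5 -261.3 size 68.2 46.2 axis 31.5 medz 0.0343
dock 5208 c 461.7 -57.6 size 105.2 80.4 axis -20.0 medz 0.0147
```

View pics/w1.png

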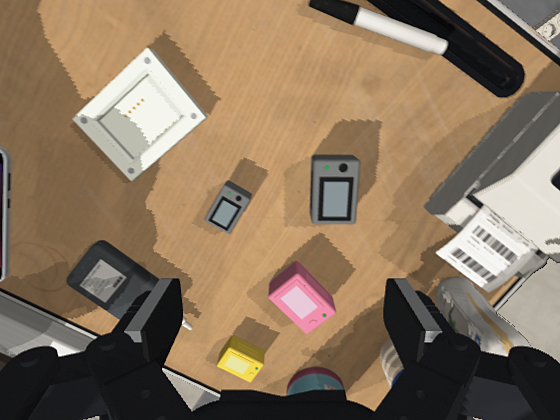

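```bash
python3 -m pendant '{"dp":[[0.25,-0.64,-0.5],[0.25,-0.64,-0.5],[0,0,-0.95],[0,0,-0.95],[0,0,-0.95],[0,0,-0.95],[0,0,-0.8],[0,0,0],[0,0,0]],"twist":[0,0,0,0,0,0,0,0,0],"jaw":[1,1,1,1,1,1,1,1,1]}'
python3 - <<'E'
from h import *
s=st()
E
```

```text
time_s: 3.5
position: [0.5026, -0.2535, 0.0058]
orientation: [0.96, 0.279, -0.001, -0.002]
ft_force: [-0.2, -0.1, 0.8]
opening: 0.0854
t 3.5 [ 0.5026 -0.2535  0.0058] yaw 32.4 F [-0.2 -0.1  0.8] op 0.0854 j6 0.36
```

```bash
python3 -m pendant '{"dp":[[0.02,-0.19,0.05],[0,0,0],[0,0,0],[0,0,0],[0,0,0],[0,0,0],[0,0,0],[0,0,0]],"twist":[0,0,-0.15,0,0,0,0,0],"jaw":[1,1,-1,-1,-1,-1,-1,-1]}'
python3 - <<'E'
from h import *
s=st()
E
```

```text
time_s: 4.17
position: [0.5051, -0.2635, 0.0108]
orientation: [0.963, 0.271, 0.0, 0.0]
ft_force: [-1.0, 1.4, 6.5]
opening: 0.045
t 4.17 [ 0.5051 -0.2635  0.0108] yaw 31.44 F [-1.   1.4  6.5] op 0.045 j6 0.36
```

```bash
python3 -m pendant '{"dp":[[0,0,0.5],[0,0,0.8],[0,0,0.8],[-0.1,0.8,0.3],[-0.2,0.9,0],[-0.2,0.9,0],[-0.2,0.9,0],[-0.2,0.9,0],[-0.2,0.65,0],[0,0,0],[0,0,0]],"twist":[0,0,0,-1,-1,-1,-1,-1,-1,-1,-1],"jaw":[-1,-1,-1,-1,-1,-1,-1,-1,-1,-1,-1]}'
python3 - <<'E'
from h import *
s=st(); p,d=optics.camera('wrist'); save('w2',p); W=cloud('wrist',d,s); np.save('W2.npy',W)
p,d=optics.camera('scene'); save('s2',p)
rectW(W,(.4615,-.058),.075,.011,.03,'dock')
E
```

```text
time_s: 5.08
position: [0.4589, -0.0591, 0.1044]
orientation: [0.992, -0.126, -0.001, -0.0]
ft_force: [1.0, -1.2, -2.4]
opening: 0.0448
t 5.08 [ 0.4589 -0.0591  0.1044] yaw -14.5 F [ 1.  -1.2 -2.4] op 0.0448 j6 1.48
dock 5195 c 466.7 -59.7 size 94.0 80.3 axis -20.0 medz 0.0149
```

View pics/w2.png

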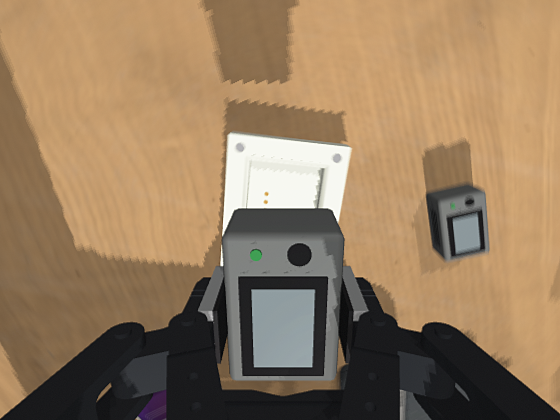

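View pics/s2.png

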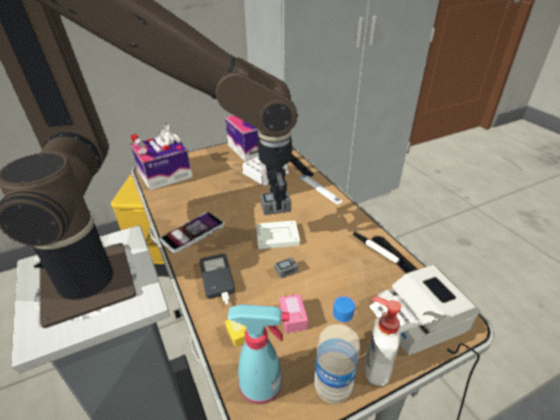

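```bash
python3 - <<'E'
from h import *
W=np.load('W2.npy')
# reader top: pixels in box
P=W[205:385,215:350].reshape(-1,3); print(np.percentile(P[:,2],[50,90,95,99]))
m=P[(P[:,2]>.108)]; z=np.median(P[P[:,2]>.11][:,2]); print(z)
T=W.copy(); T[:190]=np.nan; T[386:]=np.nan; T[:,:217]=np.nan; T[:,347:]=np.nan
rectW(T,(.459,-.059),.08,z-.004,z+.004,'reader')
E
```

```text
[nan nan nan nan]
0.1279600097505464
reader 17496 c 458.8 -58.2 size 68.9 50.3 axis -14.3 medz 0.128
```

```bash
python3 -m pendant '{"dp":[[0.065,0.02,-0.2],[0,0,-0.6],[0,0,-0.6],[0,0,-0.2],[0,0,0],[0,0,0]],"twist":[-0.98,0,0,0,0,0],"jaw":[-1,-1,-1,-1,-1,-1]}'
python3 - <<'E'
from h import *
s=st(); p,d=optics.camera('wrist'); save('w3',p); W=cloud('wrist',d,s); np.save('W3.npy',W)
z=s['position'][2]+.0235
T=W.copy(); T[:190]=np.nan; T[386:]=np.nan; T[:,:217]=np.nan; T[:,347:]=np.nan
rectW(T,s['position'],.08,z-.003,z+.003,'reader')
rectW(W,(.4615,-.058),.075,.011,.02,'dock')
E
```

```text
time_s: 5.68
position: [0.4628, -0.0605, 0.0412]
orientation: [0.985, -0.173, -0.001, -0.0]
ft_force: [0.6, -0.5, -2.3]
opening: 0.0449
t 5.68 [ 0.4628 -0.0605  0.0412] yaw -19.97 F [ 0.6 -0.5 -2.3] op 0.0449 j6 1.57
reader 17221 c 462.6 -59.6 size 68.9 49.8 axis -19.8 medz 0.0648
dock 8470 c 462.1 -57.9 size 103.9 80.4 axis -20.1 medz 0.0149
```

View pics/w3.png

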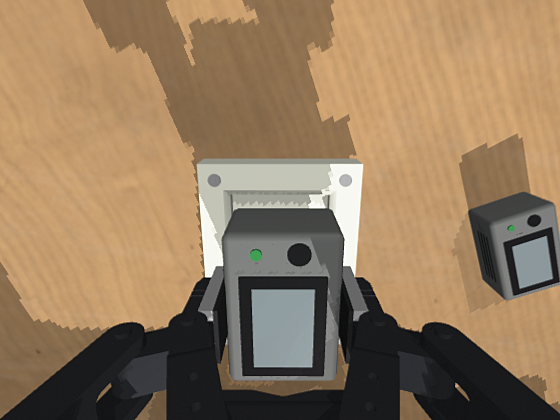

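```bash
python3 -m pendant '{"dp":[[-0.015,0.04,-0.1],[0,0,-0.2],[0,0,-0.1],[0,0,-0.1],[0,0,0],[0,0,0]],"twist":[0,0,0,0,0,0],"jaw":[-1,-1,-1,-1,-1,-1]}'
python3 - <<'E'
from h import *
s=st()
E
```

```text
time_s: 6.23
position: [0.4622, -0.0587, 0.021]
orientation: [0.985, -0.174, -0.0, -0.0]
ft_force: [0.2, -0.6, -3.4]
opening: 0.045
t 6.23 [ 0.4622 -0.0587  0.021 ] yaw -20.0 F [ 0.2 -0.6 -3.4] op 0.045 j6 1.58
```

```bash
python3 -m pendant '{"dp":[[0,0,-0.06],[0,0,-0.04],[0,0,0],[0,0,0]],"twist":[0,0,0,0],"jaw":[-1,-1,-1,-1]}'
python3 - <<'E'
from h import *
s=st()
E
```

```text
time_s: 6.57
position: [0.4624, -0.0587, 0.0173]
orientation: [0.985, -0.174, -0.0, -0.0]
ft_force: [-0.6, -0.0, -2.4]
opening: 0.0447
t 6.57 [ 0.4624 -0.0587  0.0173] yaw -20.01 F [-0.6 -0.  -2.4] op 0.0447 j6 1.58
```

```bash
python3 -m pendant '{"dp":[[0,0,-0.03],[0,0,0],[0,0,0],[0,0,0],[0,0,0],[0,0,0]],"twist":[0,0,0,0,0,0],"jaw":[-1,-1,0.8,0.8,0.8,0.8]}'
python3 - <<'E'
from h import *
s=st()
E
```

```text
time_s: 7.07
position: [0.4627, -0.0588, 0.0163]
orientation: [0.985, -0.174, 0.0, 0.0]
ft_force: [-0.9, -0.1, 0.8]
opening: 0.077
t 7.07 [ 0.4627 -0.0588  0.0163] yaw -20.01 F [-0.9 -0.1  0.8] op 0.077 j6 1.58
```

Lift clear and verify the seat.

```bash
python3 -m pendant '{"dp":[[0,0,0.5],[0,0,1],[0,0,1],[0,0,1],[0.3,0.6,0.8],[0,0,0]],"twist":[0,0,0,0,0,0],"jaw":[1,1,1,1,1,1]}'
python3 - <<'E'
from h import *
s=st(); p,d=optics.camera('wrist'); save('w4',p); W=cloud('wrist',d,s); np.save('W4.npy',W)
P=rectW(W,(.4615,-.058),.05,.034,.06,'reader')
A=np.c_[P[:,:2]-P[:,:2].mean(0),np.ones(len(P))]; c=np.linalg.lstsq(A,P[:,2],rcond=None)[0]; print('slope',c, 'deg',np.degrees(np.hypot(c[0],c[1])))
rectW(W,(.4615,-.058),.075,.011,.02,'dock')
p,d=optics.camera('top'); save('t4',p);W=cloud('top',d); rectW(W,(.4615,-.058),.05,.034,.06,'reader top')
E
```

```text
time_s: 7.57
position: [0.4798, -0.0343, 0.1969]
orientation: [0.985, -0.173, 0.008, 0.0]
ft_force: [0.5, -0.6, 1.3]
opening: 0.0853
t 7.57 [ 0.4798 -0.0343  0.1969] yaw -19.94 F [ 0.5 -0.6  1.3] op 0.0853 j6 1.63
reader 3775 c 462.9 -58.4 size 67.8 45.7 axis -19.6 medz 0.0403
slope [-0.01845152  0.00175565  0.04013958] deg 1.0619692714042535
dock 4710 c 461.9 -57.9 size 104.4 80.2 axis -19.9 medz 0.0148
reader top 190 c 456.9 -70.6 size 66.8 19.7 axis -19.0 medz 0.0417
```

View pics/w4.png

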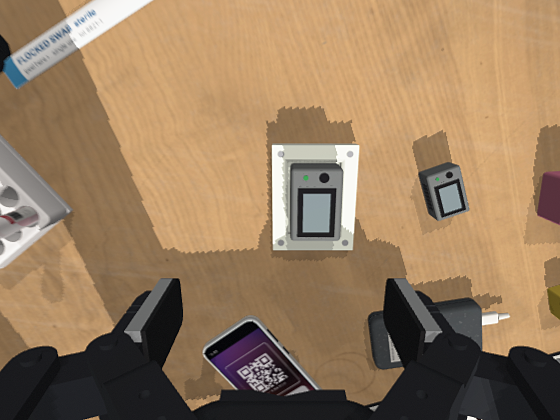

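```bash
python3 -m pendant '{"dp":[[0.1,0.75,0.1],[0.1,0.8,0],[0.1,0.8,0],[0.1,0.8,0],[0.1,0.8,0],[0.1,0.8,0],[0,0.3,0],[0,0,0],[0,0,0]],"twist":[0.94,0.94,0.94,0.94,0.94,0.94,0.9,0,0],"jaw":[1,1,1,1,1,1,1,1,1]}'
python3 - <<'E'
from h import *
s=st(); p,d=optics.camera('wrist'); save('w5',p); W=cloud('wrist',d,s); np.save('W5.npy',W)
rectW(W,(.565,.2406),.075,.028,.04,'rack')
for n,c in dict(red=(.541,.195),pa=(.59,.286),pb=(.609,.216)).items(): rectW(W,c,.025,.095,.115,n)
E
```

```text
time_s: 8.42
position: [0.4971, 0.167, 0.1896]
orientation: [0.988, 0.151, -0.002, 0.0]
ft_force: [-0.2, -0.2, -0.4]
opening: 0.0852
t 8.42 [0.4971 0.167  0.1896] yaw 17.43 F [-0.2 -0.2 -0.4] op 0.0852 j6 1.4
rack 8218 c 566.1 241.6 size 105.0 103.6 axis -72.5 medz 0.033
red 1100 c 542.7 195.7 size 23.3 23.3 axis 61.0 medz 0.1029
pa 1501 c 589.5 285.5 size 23.3 20.1 axis -68.7 medz 0.1039
pb 1471 c 609.8 216.8 size 23.2 21.8 axis -72.5 medz 0.1041
```

View pics/w5.png

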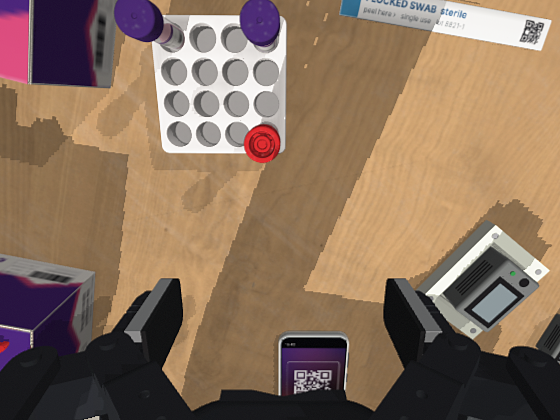

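```bash
python3 -m pendant '{"dp":[[0.57,0.36,0],[0.565,0.355,0],[0,0,-0.9],[0,0,-0.95],[0,0,-0.95],[0,0,0],[0,0,0]],"twist":[0,0,0,0,0,0,0],"jaw":[1,1,1,0.3,0,0,0]}'
python3 - <<'E'
from h import *
s=st()
E
```

```text
time_s: 9.05
position: [0.5416, 0.194, 0.0773]
orientation: [0.989, 0.15, -0.004, 0.0]
ft_force: [-0.6, -0.2, 0.7]
opening: 0.0429
t 9.05 [0.5416 0.194  0.0773] yaw 17.31 F [-0.6 -0.2  0.7] op 0.0429 j6 1.44
```

```bash
python3 -m pendant '{"dp":[[0.02,0.03,0],[0,0,0],[0,0,0],[0,0,0],[0,0,0]],"twist":[0,0,0,0,0],"jaw":[0,-1,-1,-1,-1]}'
python3 - <<'E'
from h import *
s=st()
E
```

```text
time_s: 9.47
position: [0.5472, 0.1973, 0.0838]
orientation: [0.988, 0.152, 0.003, 0.0]
ft_force: [0.5, -0.5, 6.6]
opening: 0.0214
t 9.47 [0.5472 0.1973 0.0838] yaw 17.47 F [ 0.5 -0.5  6.6] op 0.0214 j6 1.44
```

```bash
python3 -m pendant '{"dp":[[0,0,0],[0,0,0]],"twist":[0,0],"jaw":[-1,-1]}'
python3 - <<'E'
from h import *
s=st(); p,d=optics.camera('wrist'); save('w6',p); p,d=optics.camera('scene'); save('s6',p[120:220,200:340].repeat(4,0).repeat(4,1))
E
```

```text
time_s: 9.63
position: [0.5472, 0.1973, 0.0838]
orientation: [0.988, 0.152, 0.003, 0.0]
ft_force: [0.6, -0.5, 6.7]
opening: 0.0214
t 9.63 [0.5472 0.1973 0.0838] yaw 17.48 F [ 0.6 -0.5  6.7] op 0.0214 j6 1.44
```

View pics/w6.png

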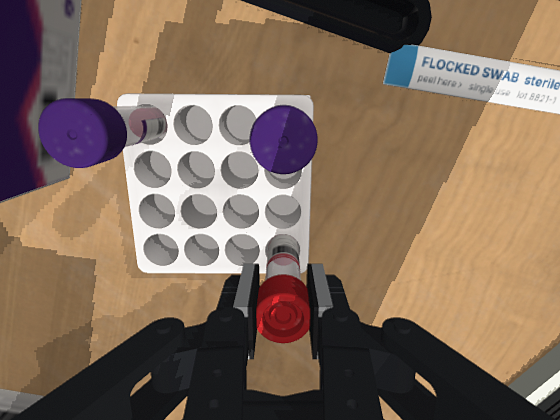

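View pics/s6.png

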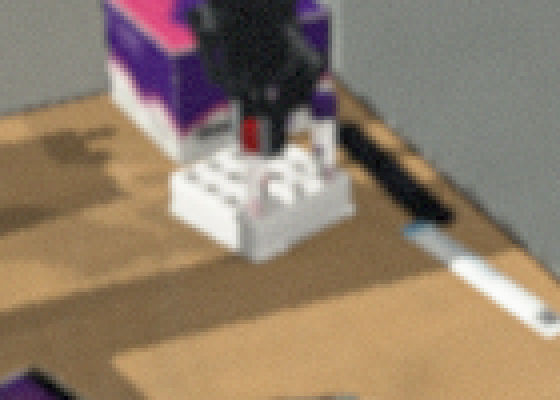

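```bash
python3 -m pendant '{"dp":[[0,0,0.3],[0,0,0.2],[0,0,0],[0,0,0]],"twist":[0,0,0,0],"jaw":[-1,-1,-1,-1]}'
python3 - <<'E'
from h import *
s=st(); p,d=optics.camera('wrist'); save('w7',p)
E
```

```text
time_s: 10.07
position: [0.5452, 0.1972, 0.1013]
orientation: [0.988, 0.152, 0.001, -0.0]
ft_force: [-0.1, 1.3, 0.1]
opening: 0.0215
t 10.07 [0.5452 0.1972 0.1013] yaw 17.47 F [-0.1  1.3  0.1] op 0.0215 j6 1.44
```

View pics/w7.png

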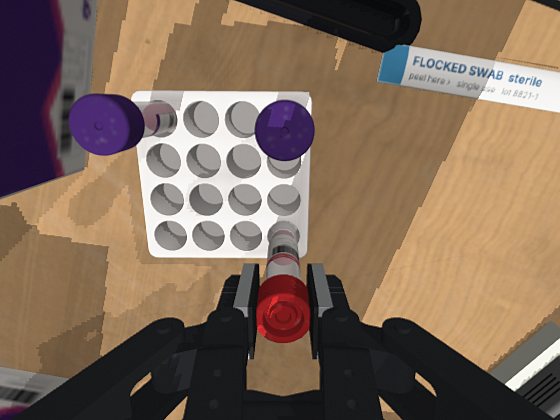

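```bash
python3 -m pendant '{"dp":[[-0.24,-0.075,0],[-0.24,-0.075,-0.05],[-0.24,-0.075,-0.1],[0,0,0],[0,0,0]],"twist":[0,0,0,0,0],"jaw":[-1,-1,-1,-1,-1]}'
python3 - <<'E'
from h import *
s=st(); print(s['moment']); p,d=optics.camera('wrist'); save('w8',p)
E
```

```text
time_s: 10.53
position: [0.5164, 0.1883, 0.0944]
orientation: [0.988, 0.152, 0.002, -0.0]
ft_force: [3.5, 1.7, 0.4]
opening: 0.0212
t 10.53 [0.5164 0.1883 0.0944] yaw 17.44 F [3.5 1.7 0.4] op 0.0212 j6 1.43
[ 0.49305872 -0.89020269 -0.02884415]
```

View pics/w8.png

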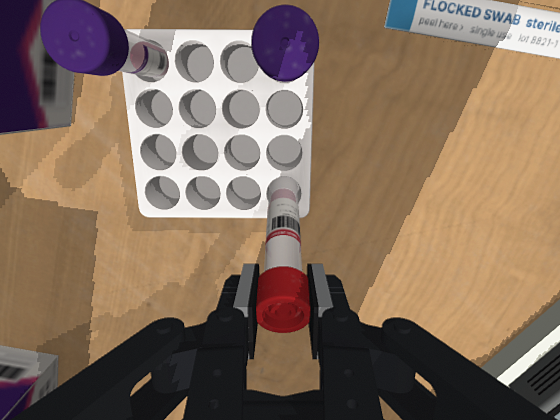

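```bash
python3 -m pendant '{"dp":[[-0.24,-0.075,-0.07],[-0.24,-0.075,-0.1],[-0.24,-0.075,-0.13],[0,0,0],[0,0,0]],"twist":[0,0,0,0,0],"jaw":[-1,-1,-1,-1,-1]}'
python3 - <<'E'
from h import *
s=st(); print(s['moment']); p,d=optics.camera('wrist'); save('w9',p)
E
```

```text
time_s: 11.0
position: [0.4877, 0.1792, 0.0828]
orientation: [0.988, 0.152, 0.001, -0.0]
ft_force: [1.9, 1.5, 4.8]
opening: 0.0213
t 11.0 [0.4877 0.1792 0.0828] yaw 17.45 F [1.9 1.5 4.8] op 0.0213 j6 1.42
[ 0.3228527  -0.59054622 -0.02511169]
```

View pics/w9.png

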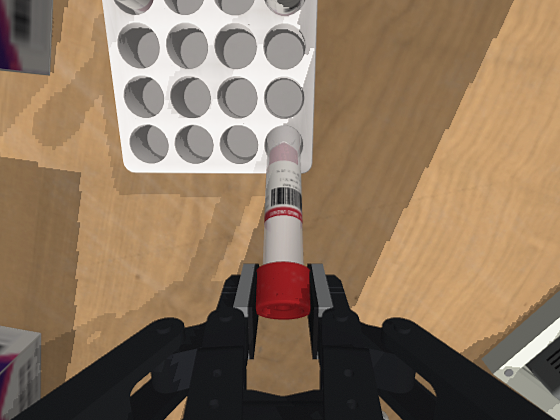

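```bash
python3 -m pendant '{"dp":[[-0.24,-0.075,-0.15],[-0.2,-0.065,-0.25],[-0.1,-0.03,-0.25],[0,0,0],[0,0,0]],"twist":[0,0,0,0,0],"jaw":[-1,-1,-1,-1,-1]}'
python3 - <<'E'
from h import *
s=st(); print(s['moment']); p,d=optics.camera('wrist'); save('w10',p)
W=cloud('wrist',d,s); np.save('W10.npy',W)
E
```

```text
time_s: 11.47
position: [0.4642, 0.172, 0.0553]
orientation: [0.988, 0.152, -0.002, 0.0]
ft_force: [-0.7, 0.4, 3.5]
opening: 0.0215
t 11.47 [0.4642 0.172  0.0553] yaw 17.48 F [-0.7  0.4  3.5] op 0.0215 j6 1.42
[ 0.07960959 -0.11651423  0.08155273]
```

View pics/w10.png

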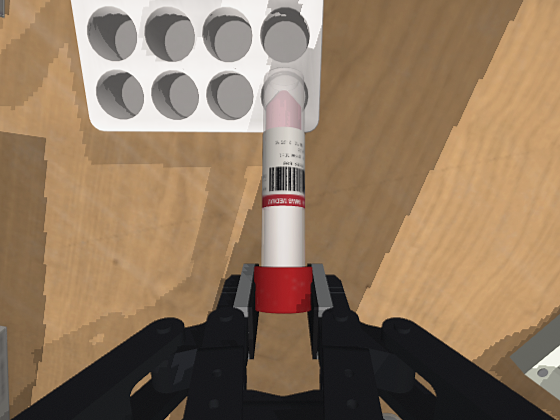

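```bash
python3 -m pendant '{"dp":[[-0.07,-0.02,-0.3],[-0.03,-0.01,-0.25],[0,0,0],[0,0,0]],"twist":[0,0,0,0],"jaw":[-1,-1,-1,-1]}'
cat >> h.py <<'E'
def tilt(W,s,rows=(60,265)):
    # axis from ridge: per-row along tube, take points near tool x-line
    from scipy.spatial.transform import Rotation as Ro
    R=Ro.from_quat(s['orientation']).as_matrix()
    Q=(W.reshape(-1,3)-s['position'])@R   # tool coords
    m=np.isfinite(Q[:,0])&(abs(Q[:,1])<.003)
    Q=Q[m]; out=[]
    for x in np.arange(-.02,.11,.006):
        k=(abs(Q[:,0]-x)<.003); 
        if k.sum()>5: out.append((round(x,3),round(float(np.percentile(-Q[k][:,2],90)),4)))
    print('x_tool, height over TCP:',[(float(a),b) for a,b in out])
E
python3 - <<'E'
from h import *
s=st(); print(s['moment']); p,d=optics.camera('wrist'); save('w11',p)
W=cloud('wrist',d,s); np.save('W11.npy',W); tilt(W,s)
E
```

```text
time_s: 11.85
position: [0.4607, 0.1709, 0.034]
orientation: [0.988, 0.152, -0.002, 0.0]
ft_force: [-2.1, -0.6, 3.9]
opening: 0.0214
t 11.85 [0.4607 0.1709 0.034 ] yaw 17.48 F [-2.1 -0.6  3.9] op 0.0214 j6 1.41
[ 0.02104374 -0.03583261  0.02658373]
x_tool, height over TCP: [(-0.002, 0.0336), (0.004, 0.034), (0.01, 0.0804), (0.016, 0.0317), (0.022, 0.0276), (0.028, 0.0262), (0.034, 0.0252), (0.04, 0.0242), (0.046, 0.023), (0.052, 0.0218), (0.058, 0.0207), (0.064, 0.0194), (0.07, 0.0182), (0.076, 0.0171), (0.082, 0.0159), (0.088, 0.0147), (0.094, 0.0136), (0.1, -0.0), (0.106, -0.0268)]
```

View pics/w11.png

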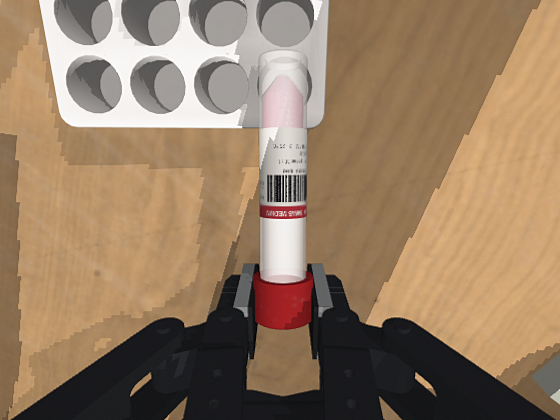

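```bash
python3 -m pendant '{"dp":[[0,0,-0.2],[0,0,-0.14],[0,0,0],[0,0,0]],"twist":[0,0,0,0],"jaw":[-1,-1,-1,-1]}'
python3 - <<'E'
from h import *
s=st(); print(s['moment']); p,d=optics.camera('wrist'); save('w12',p)
W=cloud('wrist',d,s); np.save('W11.npy',W); tilt(W,s)
E
```

```text
time_s: 12.23
position: [0.4605, 0.1705, 0.0205]
orientation: [0.988, 0.152, -0.002, 0.0]
ft_force: [-3.7, -2.9, 6.0]
opening: 0.0214
t 12.23 [0.4605 0.1705 0.0205] yaw 17.47 F [-3.7 -2.9  6. ] op 0.0214 j6 1.41
[-0.32153898  0.2611607  -0.06223832]
x_tool, height over TCP: [(-0.002, 0.0351), (0.004, 0.0349), (0.01, 0.0803), (0.016, 0.0345), (0.022, 0.0318), (0.028, 0.0317), (0.034, 0.0316), (0.04, 0.0316), (0.046, 0.0315), (0.052, 0.0313), (0.058, 0.0312), (0.064, 0.0312), (0.07, 0.031), (0.076, 0.0308), (0.082, 0.0308), (0.088, 0.0306), (0.094, 0.0305), (0.1, 0.0135), (0.106, -0.0132)]
```

```bash
python3 -m pendant '{"dp":[[0,0,0.3],[0,0,0.6],[0,0,0.7],[0,0,0.7],[0,0,0.4],[0,0,0]],"twist":[0,0,0,0,0,0],"jaw":[-1,-1,-1,-1,-1,-1]}'
python3 - <<'E'
from h import *
s=st(); p,d=optics.camera('wrist'); save('w13',p)
W=cloud('wrist',d,s); tilt(W,s)
E
```

```text
time_s: 12.78
position: [0.4639, 0.1714, 0.1327]
orientation: [0.988, 0.152, 0.004, 0.0]
ft_force: [0.5, -0.6, -0.4]
opening: 0.0215
t 12.78 [0.4639 0.1714 0.1327] yaw 17.48 F [ 0.5 -0.6 -0.4] op 0.0215 j6 1.41
x_tool, height over TCP: [(-0.002, 0.0353), (0.004, 0.0351), (0.01, 0.0803), (0.016, 0.0338), (0.022, 0.0305), (0.028, 0.0298), (0.034, 0.0293), (0.04, 0.0288), (0.046, 0.0282), (0.052, 0.0277), (0.058, 0.027), (0.064, 0.0264), (0.07, 0.0257), (0.076, 0.025), (0.082, 0.0246), (0.088, 0.0238), (0.094, 0.0233)]
```

View pics/w13.png

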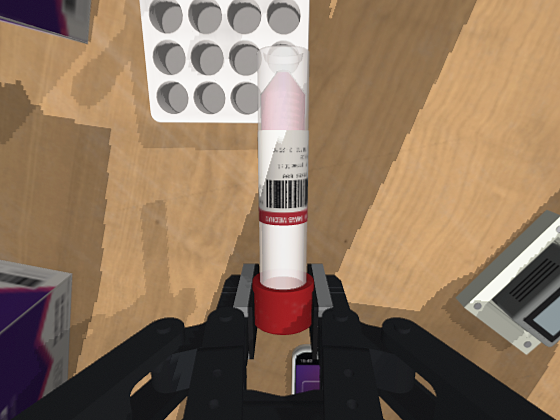

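```bash
python3 -m pendant '{"dp":[[-0.05,-0.5,0],[-0.05,-0.8,0],[-0.06,-0.8,0],[-0.06,-0.8,0],[-0.06,-0.8,0],[-0.06,-0.8,0],[-0.06,-0.8,0],[-0.06,-0.8,-0.1],[-0.03,-0.6,-0.1],[0,-0.28,-0.03],[0,0,0],[0,0,0]],"twist":[0.4,0.9,0.96,0.96,0.96,0.96,0.96,0.96,0.96,0.96,0.18,0],"jaw":[-1,-1,-1,-1,-1,-1,-1,-1,-1,-1,-1,-1]}'
python3 - <<'E'
from h import *
s=st(); p,d=optics.camera('wrist'); save('w14',p)
W=cloud('wrist',d,s); tilt(W,s)
E
```

```text
time_s: 13.83
position: [0.4406, -0.1079, 0.1175]
orientation: [0.82, 0.572, -0.001, -0.002]
ft_force: [0.5, -0.6, 0.3]
opening: 0.0216
t 13.83 [ 0.4406 -0.1079  0.1175] yaw 69.77 F [ 0.5 -0.6  0.3] op 0.0216 j6 -0.11
x_tool, height over TCP: [(-0.002, 0.0355), (0.004, 0.0351), (0.01, 0.0805), (0.016, 0.0339), (0.022, 0.0306), (0.028, 0.03), (0.034, 0.0293), (0.04, 0.0287), (0.046, 0.0281), (0.052, 0.0276), (0.058, 0.0269), (0.064, 0.0264), (0.07, 0.0258), (0.076, 0.025), (0.082, 0.0245), (0.088, 0.0239), (0.094, 0.0232)]
```

View pics/w14.png

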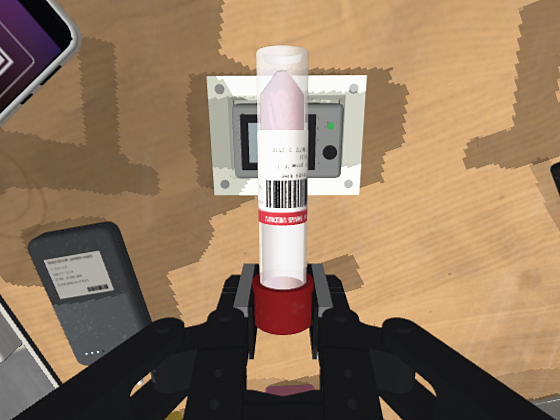

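```bash
python3 -m pendant '{"dp":[[0.07,0,0.13],[0,0,0],[0,0,0],[0,0,0]],"twist":[0,0,0,0],"jaw":[-1,-1,-1,-1]}'
python3 - <<'E'
from h import *
s=st(); p,d=optics.camera('wrist'); save('w15',p)
W=cloud('wrist',d,s); tilt(W,s)
y=np.radians(69.8); P=s['position']; print('label',P[0]+.053*np.cos(y),P[1]+.053*np.sin(y),P[2]+.0187)
rectW(W,(.4615,-.058),.075,.011,.02,'dock'); rectW(W,(.4615,-.058),.05,.034,.05,'reader')
for n in ['wrist','scene','top']:
    p,d=optics.camera(n); save('f_'+n,p); Wc=cloud(n,d,s)
    for t in ['tube_label','reader_window']:
        for q in spotter.pinpoint(t,n)[:2]:
            r,c=np.array(q['at'])*[420,560]; print(n,t,round(q['confidence'],2),round(r),round(c),Wc[int(r),int(c)].round(4))
for nm,c in dict(pa=(.59,.286),pb=(.609,.216)).items(): rectW(Wc,c,.025,.095,.115,nm)
st()
E
```

```text
time_s: 14.22
position: [0.4449, -0.1076, 0.1247]
orientation: [0.819, 0.574, 0.0, 0.0]
ft_force: [0.1, -0.1, 0.0]
opening: 0.0211
t 14.22 [ 0.4449 -0.1076  0.1247] yaw 70.0 F [ 0.1 -0.1  0. ] op 0.0211 j6 -0.11
x_tool, height over TCP: [(-0.002, 0.0355), (0.004, 0.0352), (0.01, 0.0804), (0.016, 0.0339), (0.022, 0.0306), (0.028, 0.0299), (0.034, 0.0292), (0.04, 0.0287), (0.046, 0.0283), (0.052, 0.0276), (0.058, 0.027), (0.064, 0.0263), (0.07, 0.0258), (0.076, 0.025), (0.082, 0.0245), (0.088, 0.0237), (0.094, 0.0233)]
label 0.46321226132393006 -0.05786590049963562 0.14344542190002396
dock 7124 c 461.5 -57.9 size 104.4 80.3 axis -20.1 medz 0.0149
reader 3921 c 462.2 -58.2 size 68.2 46.3 axis -20.0 medz 0.04
wrist tube_label 0.74 183 284 [ 0.4637 -0.0577  0.1518]
scene tube_label 0.49 189 276 [ 0.4562 -0.0624  0.1526]
scene reader_window 0.97 224 279 [ 0.4667 -0.0586  0.0427]
scene reader_window 0.84 329 238 [ 0.258  -0.2938  0.0282]
top reader_window 0.98 243 345 [ 0.3854 -0.2999  0.0327]
top reader_window 0.67 292 341 [ 0.259  -0.2831  0.0276]
pa 83 c 590.1 286.5 size 23.6 22.5 axis 25.5 medz 0.1041
pb 77 c 609.3 216.1 size 23.0 20.8 axis 5.7 medz 0.1056
t 14.72 [ 0.4446 -0.1082  0.1244] yaw 69.94 F [-0.7  0.2 -0.1] op 0.0212 j6 -0.11
```

View pics/f_scene.png

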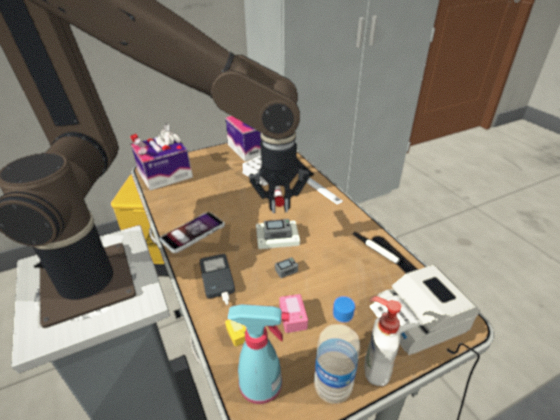

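View pics/f_top.png

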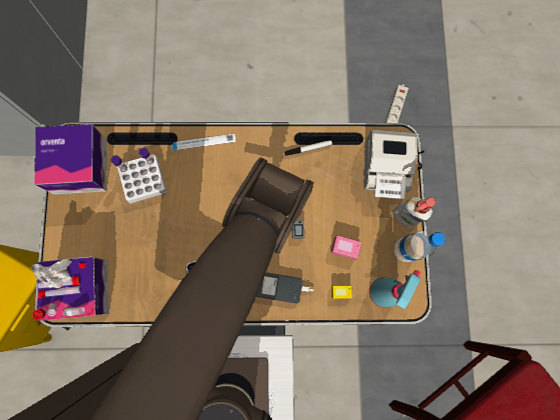

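```bash
python3 - <<'E'
from h import *
print(workorder.close_job()); st()
E
```

```text
the job is handed in; nothing more can be done
None
the job is handed in; nothing more can be done
```

The job is handed in, at about 14.7 s of the 48 s. The reader is seated in the dock, and the arm is holding the red-capped tube above it.

- **Reader:** I seated the larger grey reader window up and let go of it. It measured within about 1 mm of the dock's centre, square to within 0.2°, with its top at about 40 mm (42 mm expected).
- **Turning the tube:** The moves allow no tilting of the tool, so I gripped the tube by its cap and drew it most of the way out. I then turned it in the pads, using its hole and the rack's edge as a stop. After that I lifted it clear.
- **Tube hold:** The middle of the label measured about 1 mm from the middle of the reader's top in plan. It was about 101 to 103 mm above it, depending on the reader height used.
- **Tilt:** The tube is about 5.5° off level, bottom end lower. It was within 1° while pressed on the rack, sprang back once lifted, and stayed steady after that. I left it as "about level".
- **Other items:** The purple-capped tubes measured within about 1 mm of their starting positions. The water bottle looks unmoved in the last pictures, but I did not measure it again.
- **Disagreeing checks:** In the scene camera the label network, at low confidence (0.49), put the label about 8 mm away from the wrist camera's reading. From above, the arm hides the dock, and the reader-window network found only other objects. I relied on the wrist camera for the final position.

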